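# Roll the sample tin to the stop band

## Task

Mix the sealed sample by rolling the big labelled steel tin along the cork roll board: with the fingertips pushing on its top, never low on its side, roll it to the green band and leave it lying still there, its underside resting on the band and the tin still lying along it. Roll the tin, do not slide it, and do not pinch or lift it. Leave the other things on the counter where they stand.

Things in the scene. Friction and masses are not known exactly. Their poses are not given: they have to be found in the camera images.
- sample_tin: Sealed steel tin lying on its side on the roll board, 90 mm diameter, 110 mm long, 260 to 475 g, white paper label round its middle, red stripe along it. Origin at the cylinder's centre, 45 mm above the cork; x axis = cylinder axis, the other axes turn as it rolls (z starts up). It rolls freely either way, with slight resistance: soon stops by itself and stays where left. Friction with cork and fingers about 0.6.
- stop_mark: Green painted band across the roll board, 30 mm wide (its y), 200 mm long (its x, across the board), flush with the cork, with a small green block at either end outside the board's edges. Origin at the band's centre on the cork surface; z up. It lies on either side of the tin, 120 to 280 mm away; the tin must roll along the band's y direction.
- roll_board: Fixed flat birch board with cork top, 200 mm wide (its x) and 460 mm long (its y, the rolling direction), cork surface 14 mm above the counter. Origin at the centre of its underside; z up.
- crucible: Loose white ceramic crucible, 52 mm diameter, 45 mm high; origin at the centre of its underside. To be left alone.
- stopper: Loose black rubber stopper, 32 mm diameter at its top, 30 mm high; origin at the centre of its underside. To be left alone.
- grain_jar: Loose amber jar with white lid, 68 mm diameter, 100 mm high; origin at the centre of its underside. To be left alone.
- weight: Loose brass check weight with a knob, 32 mm diameter, 50 mm high; origin at the centre of its underside. To be left alone.
- spare_tin: Small loose upright steel tin, 60 mm diameter, 60 mm high; origin at the centre of its underside. To be left alone.
Things that resemble listed ones, but are neither listed nor needed, are in the scene too. What is shaped like the sample_tin but purple is not meant.

How it is judged:
On the way:
1. the tin has rolled (turned about its own axis by at least 115 degrees) while lying on the board (angle between sample_tin's own z axis and vertical above 2 rad and height (world z) of sample_tin between 0.055 and 0.066 m), for 0.02 s.
At the end, for the whole second after the job is handed in: The tin lies still on the cork with its centre within 15 mm of the green band's centre line (so its underside rests on the band) and within 50 mm of the band's middle lengthways, its axis within 0.2 rad of the band's; the bystanders are within 20 mm of where they stood (y of sample_tin in the frame of stop_mark between -0.015 and 0.015 m and x of sample_tin in the frame of stop_mark between -0.05 and 0.05 m and angle between the x axis of sample_tin and the x axis of stop_mark, either way round below 0.2 rad and height (world z) of sample_tin between 0.055 and 0.063 m and linear speed of sample_tin below 0.01 m/s and not (distance of crucible from where it was at the start of the episode above 0.02 m) and not (distance of stopper from where it was at the start of the episode above 0.02 m) and not (distance of grain_jar from where it was at the start of the episode above 0.02 m) and not (distance of weight from where it was at the start of the episode above 0.02 m) and not (distance of spare_tin from where it was at the start of the episode above 0.02 m)); the robot touches nothing.
It fails at once if the tin is lifted off the board or stood up (height (world z) of sample_tin above 0.072 m or angle between sample_tin's own x axis and vertical below 1.2 rad or angle between sample_tin's own x axis and vertical above 1.94 rad).
It fails at once if the tin falls off the board (height (world z) of sample_tin below 0.05 m).
It fails at once if the tin is pushed by fingers low on its side (fingertips below its mid-height) instead of on its top (contact force between the fingers and sample_tin above 0.5 N and height (world z) of the grasp point below 0.08 m).
It fails at once if a bystander is moved by more than 20 mm (distance of any of crucible, stopper, grain_jar, weight, spare_tin from where it was at the start of the episode above 0.02 m).
It also fails if it takes over 72 s, if anything falls off the work surface, if the arm or the gripper's body presses on something with over 40 N, if the wrist force passes 120 N, or if a joint passes its speed limit or range.

## Robot

A 6-joint arm with a two-finger parallel gripper is mounted at the origin on the work surface. World frame = base frame: x ahead of the robot, y to its left, z up, the work surface at z = 0. Lengths are in m, angles in rad, forces in N, time in s.
With the tool pointing down it reaches from about 0.325 to 0.775 m from the base axis. Payload 5.5 kg.
Tool frame: the origin (TCP) lies at the very end of the fingers, on their centre line; the grasp point (between the pads) lies manip.pinch_z behind it (manip.pinch_z is the distance from the TCP to the grasp point, in m); z points along the fingers, x is the direction in which the jaws open and shut, and the axes are right-handed (so a half turn about z gives the same grasp; the last joint's range is limited). The gripper opens to 88 mm and grips with 3 to 60 N. Pads are 20 mm wide; open, the fingers measure 115 mm over their backs; the gripper's body (75 mm by 178 mm) begins 61 mm behind the grasp point.
Start: joints at [1.043, 0.091, 1.231, -0, 1.82, -0.057], TCP at [0.272, 0.535, 0.223] pointing down, gripper open.
Joint ranges: [-2.87, 2.87], [-0.86, 2.18], [0.17, 2.46], [-1.51, 4.65], [0.06, 2.69], [-2.65, 2.65]. Speed limits (rad/s): [2.57, 2.57, 3.01, 3.14, 3.14, 3.14].

## Interface

Orientations are given as a rotation vector (axis times angle).
In Python, from cell import sensors, vision, ticket, manip gives the robot as it stands. The module is installed in compiled form; this text tells all that it offers.
- The arm moves only by the shell command python3 -m pendant 'ROWS' [OPENING] [FORCE]. ROWS is JSON, a list of rows, each an object with "delta_pos": the shift along the tool's x, y, z each as a share of 500 mm, from -1 to 1, a list of three; "rotation": the turn, a rotation vector about the tool's x, y, z each as a share of 180 degrees, from -1 to 1, a list of three. A call has 1 to 12 rows; each row is the pose to reach, as a shift and turn from the pose commanded when the call began, along the tool's axes at that moment, turning the shorter way round; what a row does not reach only later rows make up. A row lasts 1/10 s, in which the tool goes at most 50 mm and 8.59 degrees, less where a joint would pass 70% of its speed; a pose out of reach is approached as far as the arm can. A call with a number of a shift or a turn outside -1 to 1 is refused whole. A call with a gripper value outside its range is refused whole. OPENING is the opening, from 0 (shut) to 1 (fully open), set as the call begins (- or left out, the last holds). The fingers move at their own pace and stop on an object; FORCE is the grip in N (left out, the last holds). Time passes only in rows, so rows that repeat a pose let the fingers close. It gives the time, the measured TCP pose, the force and the opening at its end, in the units of the state.
- sensors.state(): the state, without advancing time (a new reading comes with each control period).
- vision.read_camera(name): name is "side" or "top"; returns the picture (400x640x3 uint8, red, green, blue); there is no depth.
- vision.camera_model(name): a dict with "mtx" (3x3 intrinsics, pixels), "extrinsics" (4x4, takes a point from world to camera coordinates). Camera axes: x right, y down, z forward; pixel columns grow to the right and rows downward; lengths in m; the calibration is good to about 2 mm. A picture is of the moment at which its call begins. camera_model takes no time and is no camera call.
- ticket.finish_job(): hands the job in, once; it reports no verdict.
The state is a dict: "t": time; "qpos": joint angles; "qd": joint speeds; "joint_efforts": joint torques, N m; "ee_pos": TCP position; "tool_rot": TCP orientation; "wrist_force": force on the tool from outside, world axes, zero at the start; "torque": the same for the moment, N m; "width": opening from 0.0 (shut) to 1.0 (fully open).
Only numpy, scipy, OpenCV 4.12 (cv2) and the standard library are available. Lean on these libraries where they do the work, as an engineer would, in place of code of your own. Each camera call takes 0.05 s, during which the arm holds its last target.

## Working session

There is one attempt and no reset: what is moved stays moved. The work goes in short steps, Python scripts to look and compute and a shell command to move; the robot and the scene stay as the last step left them, time stands still between calls to the robot, and variables do not carry over. Pictures are saved under pics/ and viewed, and the job is handed in when it is done.

```bash
mkdir -p pics; python3 - <<'E'
from cell import sensors, vision, manip
import cv2
print(sensors.state(), manip.pinch_z)
for n in("side","top"):
    cv2.imwrite(f"pics/{n}0.png",vision.read_camera(n)[:,:,::-1]); print(vision.camera_model(n))
E
```

```text
{'t': 0.0, 'qpos': array([ 1.04331119e+00,  9.18604778e-02,  1.23185890e+00,  2.16082612e-06,
        1.81982636e+00, -5.66854866e-02]), 'qd': array([-0.00157196, -0.00097069, -0.00026804, -0.00067345,  0.00097115,
        0.00149857]), 'joint_efforts': array([ 2.52771897e-03, -4.46456695e+01, -4.06441891e+01,  7.00157625e-02,
        2.93899351e-02, -1.28786073e-04]), 'ee_pos': array([0.27200112, 0.53446692, 0.22152117]), 'tool_rot': array([ 2.67749917,  1.64158355, -0.00270288]), 'wrist_force': array([ 0.01888507, -0.12440251,  0.24092931]), 'torque': array([-0.03145642, -0.03851036, -0.00588333]), 'width': 0.996970893752746} 0.0187
{'mtx': array([[426.41578175,   0.        , 323.69677527],
       [  0.        , 426.41578175, 195.81149021],
       [  0.        ,   0.        ,   1.        ]]), 'extrinsics': array([[ 0.92239515, -0.38624362,  0.00174522, -0.4782926 ],
       [-0.2892474 , -0.69373712, -0.65959439,  0.18025792],
       [ 0.25597485,  0.60790187, -0.75161972,  0.89391222],
       [ 0.        ,  0.        ,  0.        ,  1.        ]])}
{'mtx': array([[447.96118881,   0.        , 315.19589863],
       [  0.        , 447.96118881, 196.1511267 ],
       [  0.        ,   0.        ,   1.        ]]), 'extrinsics': array([[ 0.01668443, -0.99980714, -0.01035925, -0.01693843],
       [-0.9989051 , -0.0162147 , -0.04388271,  0.51658481],
       [ 0.04370627,  0.01108007, -0.99898298,  1.08164176],
       [ 0.        ,  0.        ,  0.        ,  1.        ]])}
```

View pics/side0.png

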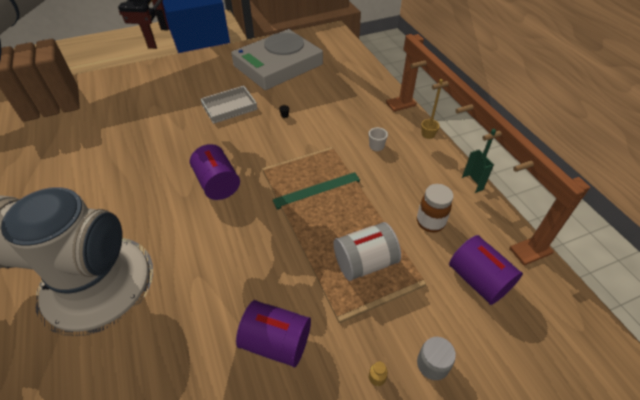

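View pics/top0.png

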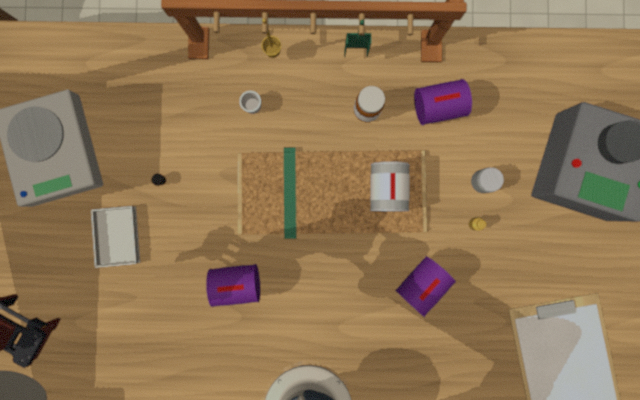

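Candidates for the tin: steel with white label and red stripe at top (390,187) / side (367,250). The purple look-alikes are at top (443,102), (233,286) and (426,286), and the small upright steel tin is at (488,180). I choose the one at (390,187), on the cork. The green band is at top (290,192), left of the tin (+y). Next I measure both and check a crop.

```bash
cat > h.py <<'E'
import numpy as np, cv2
from cell import vision
def ray(n,uv,z):
    m=vision.camera_model(n);K=m["mtx"];E=m["extrinsics"];R=E[:3,:3];c=-R.T@E[:3,3]
    d=R.T@np.linalg.inv(K)@np.array([uv[0],uv[1],1.]);return c+d*(z-c[2])/d[2]
def proj(n,p):
    m=vision.camera_model(n);q=m["extrinsics"][:3,:3]@np.array(p)+m["extrinsics"][:3,3];q=m["mtx"]@q;return q[:2]/q[2]
def big(mask):
    c,_=cv2.findContours(mask.astype(np.uint8),0,2);return max(c,key=cv2.contourArea)
def tin(n,im,box):
    x0,y0,x1,y1=box
    h=cv2.cvtColor(im,cv2.COLOR_RGB2HSV).astype(int)
    m=(h[...,1]<70)&(h[...,2]>75); m|=((h[...,0]<6)|(h[...,0]>172))&(h[...,1]>150)
    k=np.zeros_like(m);k[y0:y1,x0:x1]=1;m&=k
    m=cv2.morphologyEx(m.astype(np.uint8),cv2.MORPH_CLOSE,np.ones((5,5)))
    return big(m)
E
python3 - <<'E'
from h import *
im=cv2.imread("pics/top0.png")[:,:,::-1].copy()
h=cv2.cvtColor(im,cv2.COLOR_RGB2HSV)
g=(h[...,0]>60)&(h[...,0]<95)&(h[...,1]>90); g[:120]=0;g[260:]=0;g[:,:230]=0;g[:,350:]=0
r=cv2.minAreaRect(big(g));print("band",r)
print([ray("top",p,.014).round(4) for p in cv2.boxPoints(r)],ray("top",r[0],.014))
c=tin("top",im,(350,150,424,225));r=cv2.minAreaRect(c);print("tin",r)
print(ray("top",r[0],.059),[ray("top",p,.059).round(4) for p in cv2.boxPoints(r)])
red=((h[...,0]<6)|(h[...,0]>172))&(h[...,1]>150);red[:150]=0;red[225:]=0;red[:,:350]=0;red[:,424:]=0
r2=cv2.minAreaRect(big(red));print("red",r2,ray("top",r2[0],.104))
for n,b in(("grain",(370,98,.1)),("crucible",(250,101,.045)),("spare",(489,180,.06)),("weight",(478,224,.05)),("stopper",(158,180,.03))):print(n,ray("top",b[:2],b[2]).round(3))
for u in((443,102),(426,286)):print("purple",ray("top",u,.06).round(3))
s=cv2.imread("pics/side0.png")
print(proj("side",ray("top",r[0],.059)), proj("top",[.3,.5,.2]))
a=cv2.resize(cv2.imread("pics/top0.png")[140:245,230:440],None,fx=3,fy=3);b=cv2.resize(s[150:310,250:430],None,fx=2,fy=2)
o=np.zeros((640,640,3),np.uint8);o[:315,:630]=a;o[320:,:360]=b;o=cv2.resize(o,(590,590))
cv2.imwrite("pics/crop.png",o)
E
```

```text
band ((289.5, 192.5), (89.0, 9.0), 90.0)
[array([0.6334, 0.0674, 0.014 ]), array([0.6337, 0.0454, 0.014 ]), array([0.4167, 0.0413, 0.014 ]), array([0.4163, 0.0631, 0.014 ])] [0.52455854 0.05427133 0.014     ]
tin ((389.5, 186.0), (50.0, 39.0), 90.0)
[ 0.54120137 -0.18178179  0.059     ] [array([ 0.599 , -0.1357,  0.059 ]), array([ 0.6004, -0.2267,  0.059 ]), array([ 0.4837, -0.2276,  0.059 ]), array([ 0.4822, -0.137 ,  0.059 ])]
red ((392.5, 186.0), (24.0, 3.0), 90.0) [ 0.53819738 -0.18151215  0.104     ]
grain [ 0.737 -0.13   0.1  ]
crucible [0.74  0.151 0.045]
spare [ 0.559 -0.412  0.06 ]
weight [ 0.456 -0.391  0.05 ]
stopper [0.549 0.371 0.03 ]
purple [ 0.741 -0.305  0.06 ]
purple [ 0.312 -0.268  0.06 ]
[368.02169401 249.7014665 ] [ 59.54701501 295.65772898]
```

View pics/crop.png

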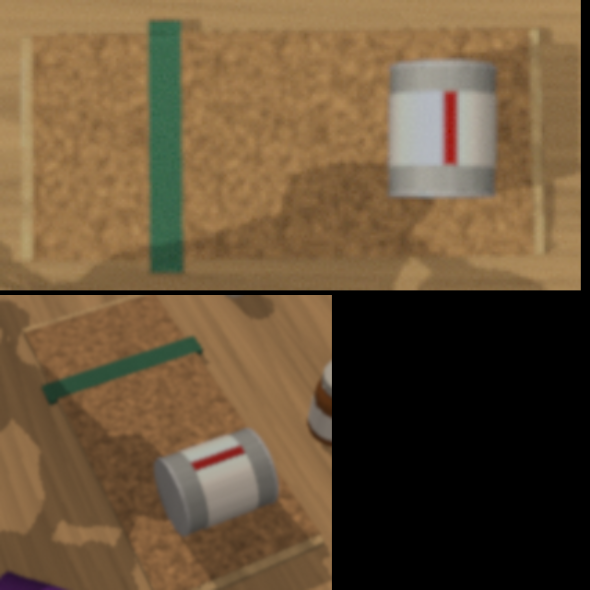

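```bash
cat >> h.py <<'E'
def band(n,im,box,lo=60,hi=95):
    x0,y0,x1,y1=box
    h=cv2.cvtColor(im,cv2.COLOR_RGB2HSV).astype(int)
    g=(h[...,0]>50)&(h[...,0]<100)&(h[...,1]>60);k=np.zeros_like(g);k[y0:y1,x0:x1]=1;g&=k
    c=big(g);m=np.zeros(g.shape,np.uint8);cv2.drawContours(m,[c],-1,1,-1)
    v,u=np.nonzero(m);P=np.array([ray(n,(a,b),.014)[:2] for a,b in zip(u,v)])
    return P
E
python3 - <<'E'
from h import *
from scipy.spatial.transform import Rotation as R
from cell import sensors
for n,b in(("top",(260,130,330,250)),("side",(260,160,370,215))):
    im=cv2.imread(f"pics/{n}0.png")[:,:,::-1].copy()
    P=band(n,im,b);r=cv2.minAreaRect(P.astype(np.float32)*1000);print(n,"band",P.mean(0),r)
    print("line",cv2.fitLine(P.astype(np.float32),2,0,.01,.01).ravel())
    h=cv2.cvtColor(im,cv2.COLOR_RGB2HSV)
    red=((h[...,0]<6)|(h[...,0]>172))&(h[...,1]>120)
    k=np.zeros_like(red);k[(slice(150,225),slice(350,424)) if n=="top" else (slice(220,280),slice(330,400))]=1
    v,u=np.nonzero(red&k);Q=np.array([ray(n,p,.104)[:2] for p in zip(u,v)],np.float32);print("red",Q.mean(0),cv2.fitLine(Q,2,0,.01,.01).ravel())
    c=tin(n,im,(350,150,424,225) if n=="top" else (325,215,405,285));print(cv2.boundingRect(c),cv2.minAreaRect(c))
s=sensors.state();M=R.from_rotvec(s["tool_rot"]).as_matrix();print(M.round(3))
E
```

```text
top band [0.52559633 0.05476488] ((525.0278930664062, 54.844608306884766), (217.56021118164062, 26.541881561279297), 1.9943159818649292)
line [0.99948126 0.03220519 0.5255963  0.05476488]
red [ 0.538779   -0.18150675] [ 0.99995977  0.00896855  0.53877896 -0.18150678]
(370, 161, 40, 51) ((389.5, 186.0), (50.0, 39.0), 90.0)
side band [0.51755827 0.05332806] ((521.8546752929688, 51.93171691894531), (219.9795684814453, 30.40428352355957), 2.494483709335327)
line [0.9994891  0.03196104 0.5175583  0.05332806]
red [ 0.5366353 -0.1826814] [ 0.99997747  0.00671578  0.5366353  -0.18268141]
(334, 222, 67, 59) ((367.3231201171875, 250.41539001464844), (44.26507568359375, 63.67958068847656), 70.55996704101562)
[[ 0.454  0.891 -0.001]
 [ 0.891 -0.454 -0.002]
 [-0.002 -0.    -1.   ]]
```

```bash
cat > go.py <<'E'
import sys,numpy as np
from cell import sensors
from scipy.spatial.transform import Rotation as R
s=sensors.state();r=R.from_rotvec(s["tool_rot"]);M=r.as_matrix()
x,y,z,yaw=map(float,sys.argv[1:5])
w=np.array([[np.cos(yaw),np.sin(yaw),0],[np.sin(yaw),-np.cos(yaw),0],[0,0,-1]])
d=(np.array([x,y,z])-s["ee_pos"]);print("t",s["t"],"pos",s["ee_pos"].round(4),"dpos",(M.T@d/.5).round(4),"rot",((r.inv()*R.from_matrix(w)).as_rotvec()/np.pi).round(4),"F",s["wrist_force"].round(2),s["width"])
E
python3 go.py .43 .107 .21 .03; python3 go.py .54 -.19 .18 .03
```

```text
t 0.1 pos [0.272  0.5345 0.2216] dpos [-0.6186  0.6694  0.0242] rot [3.000e-04 5.000e-04 3.406e-01] F [-0.75 -0.93  0.3 ] 0.9971780094347722
t 0.1 pos [0.272  0.5345 0.2216] dpos [-1.0481  1.1349  0.0849] rot [3.000e-04 5.000e-04 3.406e-01] F [-0.75 -0.93  0.3 ] 0.9971780094347722
```

```bash
python3 -m pendant '[{"delta_pos":[-0.62,0.67,0.024],"rotation":[0,0,0.34]},{"delta_pos":[-0.62,0.67,0.024],"rotation":[0,0,0.34]},{"delta_pos":[-0.62,0.67,0.024],"rotation":[0,0,0.34]},{"delta_pos":[-0.62,0.67,0.024],"rotation":[0,0,0.34]},{"delta_pos":[-0.62,0.67,0.024],"rotation":[0,0,0.34]},{"delta_pos":[-0.62,0.67,0.024],"rotation":[0,0,0.34]},{"delta_pos":[-0.62,0.67,0.024],"rotation":[0,0,0.34]},{"delta_pos":[-0.62,0.67,0.024],"rotation":[0,0,0.34]},{"delta_pos":[-0.62,0.67,0.024],"rotation":[0,0,0.34]},{"delta_pos":[-0.62,0.67,0.024],"rotation":[0,0,0.34]},{"delta_pos":[-0.62,0.67,0.024],"rotation":[0,0,0.34]},{"delta_pos":[-0.62,0.67,0.024],"rotation":[0,0,0.34]}]' 0.5; python3 go.py .54 -.19 .16 .03
```

```text
t: 1.3
ee_pos: [0.4298, 0.1074, 0.2104]
tool_rot: [-3.141, -0.051, 0.001]
wrist_force: [0.3, -0.2, 0.6]
width: 0.5
t 1.3 pos [0.4298 0.1074 0.2104] dpos [0.2011 0.6017 0.1004] rot [-0.0002  0.0002  0.0008] F [ 0.28 -0.21  0.62] 0.499508427876537
```

```bash
python3 -m pendant '[{"delta_pos":[0.2,0.6,0.1],"rotation":[0,0,0]},{"delta_pos":[0.2,0.6,0.1],"rotation":[0,0,0]},{"delta_pos":[0.2,0.6,0.1],"rotation":[0,0,0]},{"delta_pos":[0.2,0.6,0.1],"rotation":[0,0,0]},{"delta_pos":[0.2,0.6,0.1],"rotation":[0,0,0]},{"delta_pos":[0.2,0.6,0.1],"rotation":[0,0,0]},{"delta_pos":[0.2,0.6,0.1],"rotation":[0,0,0]},{"delta_pos":[0.2,0.6,0.1],"rotation":[0,0,0]},{"delta_pos":[0.2,0.6,0.1],"rotation":[0,0,0]},{"delta_pos":[0.2,0.6,0.1],"rotation":[0,0,0]}]'; python3 go.py .54 -.188 .104 .03;python3 - <<'E'
from h import *
for n in("side","top"): cv2.imwrite(f"pics/{n}1.png",vision.read_camera(n)[:,:,::-1])
E
```

```text
t: 2.3
ee_pos: [0.54, -0.1879, 0.1612]
tool_rot: [-3.141, -0.054, -0.001]
wrist_force: [0.5, 0.2, 0.7]
width: 0.496
t 2.3 pos [ 0.54   -0.1879  0.1612] dpos [-1.000e-04  1.000e-04  1.144e-01] rot [-0.0001 -0.0002  0.0015] F [0.47 0.23 0.66] 0.4963545024254781
```

View pics/side1.png

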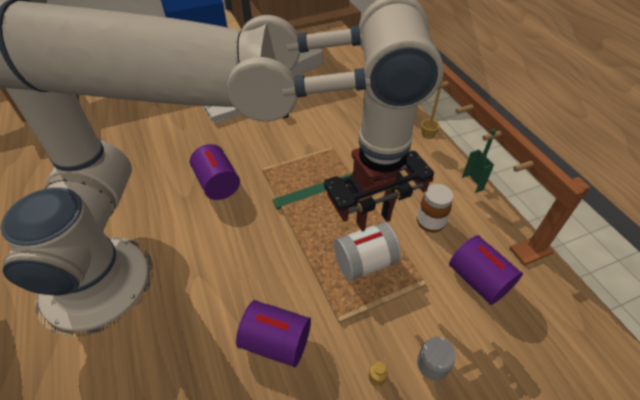

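Picture shows the fingers at (375,215), straight above the tin and spread along its axis, with the tin unmoved. I'll touch down gently.

```bash
python3 -m pendant '[{"delta_pos":[0,0,0.08],"rotation":[0,0,0]},{"delta_pos":[0,0,0.1],"rotation":[0,0,0]},{"delta_pos":[0,0,0.106],"rotation":[0,0,0]},{"delta_pos":[0,0,0.11],"rotation":[0,0,0]},{"delta_pos":[0,0,0.113],"rotation":[0,0,0]},{"delta_pos":[0,0,0.115],"rotation":[0,0,0]},{"delta_pos":[0,0,0.116],"rotation":[0,0,0]},{"delta_pos":[0,0,0.116],"rotation":[0,0,0]}]';python3 go.py .54 -.188 .104 .03
```

```text
t: 3.2
ee_pos: [0.5402, -0.1905, 0.1042]
tool_rot: [3.14, 0.05, 0.003]
wrist_force: [-0.8, -0.6, 4.6]
width: 0.503
t 3.2 pos [ 0.5402 -0.1905  0.1042] dpos [-0.0003 -0.005   0.0004] rot [ 0.0003 -0.0007  0.0005] F [-0.81 -0.61  4.57] 0.5026369618376115
```

```bash
python3 -m pendant '[{"delta_pos":[0,-0.01,0],"rotation":[0,0,0]},{"delta_pos":[0,-0.026,0],"rotation":[0,0,0]},{"delta_pos":[0,-0.044,0],"rotation":[0,0,0]},{"delta_pos":[0,-0.062,0],"rotation":[0,0,0]},{"delta_pos":[0,-0.08,0],"rotation":[0,0,0]},{"delta_pos":[0,-0.098,0.001],"rotation":[0,0,0]},{"delta_pos":[0,-0.116,0.003],"rotation":[0,0,0]},{"delta_pos":[0,-0.134,0.005],"rotation":[0,0,0]},{"delta_pos":[0,-0.15,0.009],"rotation":[0,0,0]},{"delta_pos":[0,-0.164,0.012],"rotation":[0,0,0]},{"delta_pos":[0,-0.172,0.014],"rotation":[0,0,0]},{"delta_pos":[0,-0.176,0.015],"rotation":[0,0,0]}]';python3 go.py .54 -.188 .104 .03;python3 - <<'E'
from h import *
for n in("side","top"): cv2.imwrite(f"pics/{n}2.png",vision.read_camera(n)[:,:,::-1])
E
```

```text
t: 4.4
ee_pos: [0.537, -0.1015, 0.0952]
tool_rot: [-3.141, -0.051, -0.001]
wrist_force: [2.1, 1.3, 5.4]
width: 0.497
t 4.4 pos [ 0.537  -0.1015  0.0952] dpos [ 0.0004  0.173  -0.0176] rot [-0.0001 -0.0002  0.0008] F [2.08 1.35 5.39] 0.4970908248916497
```

View pics/side2.png

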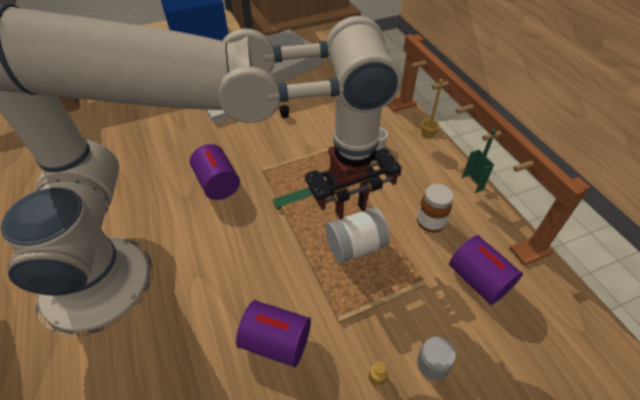

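The tin rolled forward to about (357,236) with the red stripe turned out of sight. I'll lift straight up and measure.

```bash
python3 -m pendant '[{"delta_pos":[0,0,-0.03],"rotation":[0,0,0]},{"delta_pos":[0,0,-0.07],"rotation":[0,0,0]},{"delta_pos":[0,0,-0.08],"rotation":[0,0,0]}]'
cat > see.py <<'E'
import sys
from h import *
t=sys.argv[1]
for n in("side","top"):
    im=vision.read_camera(n);cv2.imwrite(f"pics/{n}{t}.png",im[:,:,::-1])
E
python3 see.py 3; python3 - <<'E'
from h import *
im=cv2.imread("pics/side3.png")[:,:,::-1].copy()
c=tin("side",im,(280,150,410,285));print(cv2.boundingRect(c));m=cv2.minAreaRect(c);print(m,ray("side",m[0],.059),ray("side",(367.3,250.4),.059))
cv2.drawContours(im,[c],-1,(0,255,0),1);cv2.imwrite("pics/c3.png",cv2.resize(im[130:300,240:440],None,fx=3,fy=3)[:,:,::-1])
E
```

```text
t: 4.8
ee_pos: [0.537, -0.1028, 0.1372]
tool_rot: [3.14, 0.049, 0.002]
wrist_force: [0.1, 0.4, 0.1]
width: 0.5
(326, 207, 64, 56)
((357.75, 234.24998474121094), (42.69074630737305, 61.348182678222656), 71.56504821777344) [ 0.53873816 -0.13827068  0.059     ] [ 0.53905915 -0.182751    0.059     ]
```

View pics/c3.png

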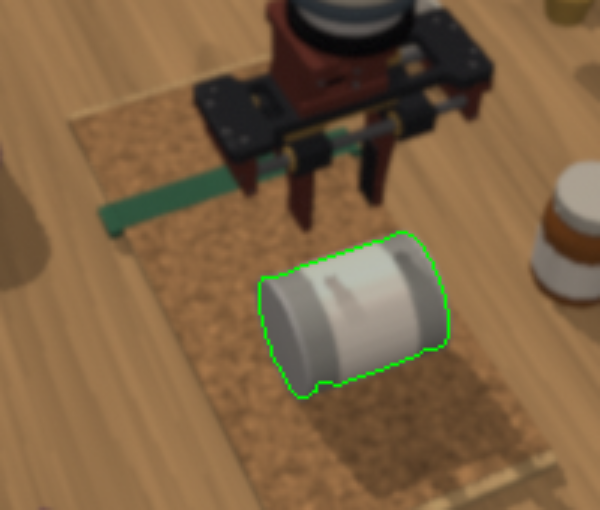

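View pics/top3.png

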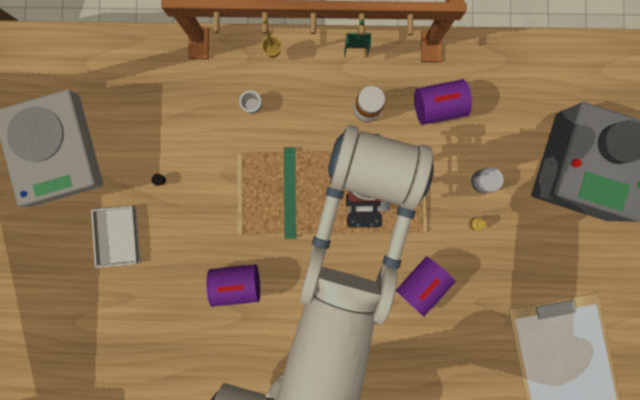

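```bash
python3 -m pendant '[{"delta_pos":[0,0.05,0],"rotation":[0,0,0]},{"delta_pos":[0,0.084,0],"rotation":[0,0,0]},{"delta_pos":[0,0.084,0.03],"rotation":[0,0,0]},{"delta_pos":[0,0.084,0.055],"rotation":[0,0,0]},{"delta_pos":[0,0.084,0.063],"rotation":[0,0,0]},{"delta_pos":[0,0.084,0.067],"rotation":[0,0,0]},{"delta_pos":[0,0.084,0.07],"rotation":[0,0,0]},{"delta_pos":[0,0.084,0.07],"rotation":[0,0,0]}]';python3 go.py .54 -.1455 .104 .03
```

```text
t: 5.7
ee_pos: [0.5379, -0.1441, 0.1038]
tool_rot: [3.139, 0.05, 0.002]
wrist_force: [-9.1, -0.1, 22.8]
width: 0.498
t 5.7 pos [ 0.5379 -0.1441  0.1038] dpos [ 0.0042  0.0028 -0.0003] rot [ 0.0006 -0.0005  0.0006] F [-9.15 -0.13 22.83] 0.4980799754879376
```

Contact force of 23 N is higher than I want, so I'll ease off about 1.5 mm during this stroke.

```bash
python3 -m pendant '[{"delta_pos":[0,0,-0.003],"rotation":[0,0,0]},{"delta_pos":[0,-0.01,-0.003],"rotation":[0,0,0]},{"delta_pos":[0,-0.026,-0.003],"rotation":[0,0,0]},{"delta_pos":[0,-0.044,-0.003],"rotation":[0,0,0]},{"delta_pos":[0,-0.062,-0.003],"rotation":[0,0,0]},{"delta_pos":[0,-0.08,-0.003],"rotation":[0,0,0]},{"delta_pos":[0,-0.098,-0.002],"rotation":[0,0,0]},{"delta_pos":[0,-0.116,0],"rotation":[0,0,0]},{"delta_pos":[0,-0.134,0.002],"rotation":[0,0,0]},{"delta_pos":[0,-0.15,0.006],"rotation":[0,0,0]},{"delta_pos":[0,-0.162,0.009],"rotation":[0,0,0]},{"delta_pos":[0,-0.168,0.01],"rotation":[0,0,0]}]';python3 go.py .54 -.1455 .104 .03;python3 -m pendant '[{"delta_pos":[0,0,-0.03],"rotation":[0,0,0]},{"delta_pos":[0,0,-0.07],"rotation":[0,0,0]},{"delta_pos":[0,0,-0.08],"rotation":[0,0,0]}]';python3 see.py 4; python3 - <<'E'
from h import *
im=cv2.imread("pics/side4.png")[:,:,::-1].copy()
c=tin("side",im,(280,150,410,285));print(cv2.boundingRect(c));m=cv2.minAreaRect(c);print(m,ray("side",m[0],.059))
cv2.drawContours(im,[c],-1,(0,255,0),1);cv2.imwrite("pics/c4.png",cv2.resize(im[130:300,240:440],None,fx=3,fy=3)[:,:,::-1])
E
```

```text
t: 6.9
ee_pos: [0.5365, -0.0583, 0.0956]
tool_rot: [-3.14, -0.053, -0.005]
wrist_force: [3.2, 2.0, 5.6]
width: 0.5
t 6.9 pos [ 0.5365 -0.0583  0.0956] dpos [ 0.0011  0.1746 -0.0169] rot [-0.0004 -0.0011  0.0012] F [3.21 1.95 5.59] 0.4996487351986415
t: 7.2
ee_pos: [0.5359, -0.06, 0.1371]
tool_rot: [3.141, 0.051, 0.003]
wrist_force: [0.8, -1.3, 0.2]
width: 0.497
(317, 193, 63, 54)
((348.7500305175781, 218.74996948242188), (41.10960388183594, 59.134586334228516), 71.56504821777344) [ 0.53874478 -0.09306835  0.059     ]
```

View pics/c4.png

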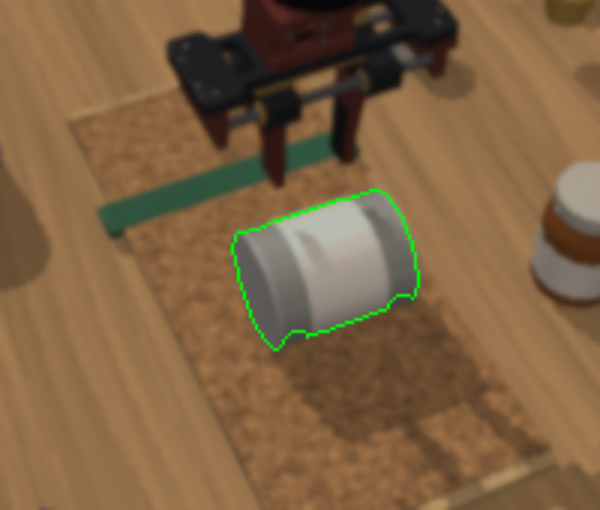

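```bash
python3 -m pendant '[{"delta_pos":[0,0.05,0],"rotation":[0,0,0]},{"delta_pos":[0,0.084,0],"rotation":[0,0,0]},{"delta_pos":[0,0.084,0.03],"rotation":[0,0,0]},{"delta_pos":[0,0.084,0.055],"rotation":[0,0,0]},{"delta_pos":[0,0.084,0.062],"rotation":[0,0,0]},{"delta_pos":[0,0.084,0.065],"rotation":[0,0,0]},{"delta_pos":[0,0.084,0.067],"rotation":[0,0,0]},{"delta_pos":[0,0.084,0.067],"rotation":[0,0,0]}]';python3 go.py .536 -.102 .104 .03
```

```text
t: 8.1
ee_pos: [0.5365, -0.1016, 0.1038]
tool_rot: [3.14, 0.051, 0.001]
wrist_force: [-7.1, -0.8, 16.5]
width: 0.5
t 8.1 pos [ 0.5365 -0.1016  0.1038] dpos [-0.0009  0.0007 -0.0005] rot [ 0.0003 -0.0002  0.0008] F [-7.06 -0.84 16.53] 0.4996268128593561
```

```bash
python3 -m pendant '[{"delta_pos":[0,0,-0.002],"rotation":[0,0,0]},{"delta_pos":[0,-0.01,-0.002],"rotation":[0,0,0]},{"delta_pos":[0,-0.026,-0.002],"rotation":[0,0,0]},{"delta_pos":[0,-0.044,-0.002],"rotation":[0,0,0]},{"delta_pos":[0,-0.062,-0.002],"rotation":[0,0,0]},{"delta_pos":[0,-0.08,-0.002],"rotation":[0,0,0]},{"delta_pos":[0,-0.098,-0.001],"rotation":[0,0,0]},{"delta_pos":[0,-0.116,0.001],"rotation":[0,0,0]},{"delta_pos":[0,-0.134,0.003],"rotation":[0,0,0]},{"delta_pos":[0,-0.15,0.007],"rotation":[0,0,0]},{"delta_pos":[0,-0.162,0.01],"rotation":[0,0,0]},{"delta_pos":[0,-0.168,0.011],"rotation":[0,0,0]}]';python3 -m pendant '[{"delta_pos":[0,0,-0.03],"rotation":[0,0,0]},{"delta_pos":[0,0,-0.07],"rotation":[0,0,0]},{"delta_pos":[0,0,-0.08],"rotation":[0,0,0]}]';python3 see.py 5; python3 - <<'E'
from h import *
im=cv2.imread("pics/side5.png")[:,:,::-1].copy()
c=tin("side",im,(280,150,410,285));print(cv2.boundingRect(c));m=cv2.minAreaRect(c);print(m,ray("side",m[0],.059))
cv2.drawContours(im,[c],-1,(0,255,0),1);cv2.imwrite("pics/c5.png",cv2.resize(im[130:300,240:440],None,fx=3,fy=3)[:,:,::-1])
E
```

```text
t: 9.3
ee_pos: [0.5353, -0.016, 0.0971]
tool_rot: [-3.14, -0.053, -0.007]
wrist_force: [2.8, 1.5, 7.3]
width: 0.503
t: 9.6
ee_pos: [0.5345, -0.0178, 0.1378]
tool_rot: [3.141, 0.051, 0.003]
wrist_force: [-0.9, -1.0, 0.9]
width: 0.503
(309, 178, 61, 53)
((339.70001220703125, 203.60000610351562), (40.16092300415039, 57.237220764160156), 71.56504821777344) [ 0.53822558 -0.04592856  0.059     ]
```

View pics/c5.png

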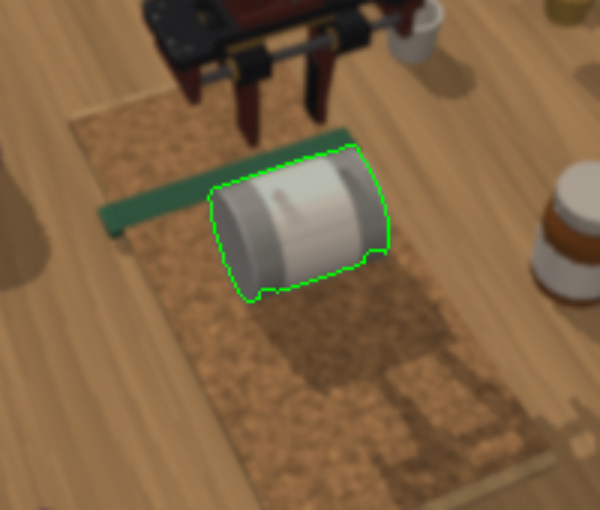

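View pics/top5.png

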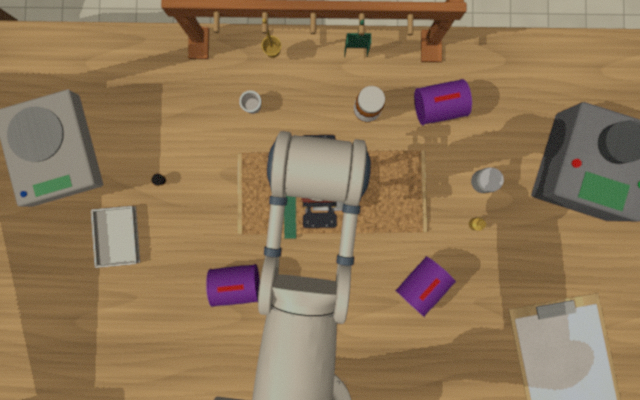

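```bash
python3 -m pendant '[{"delta_pos":[0,0.05,0],"rotation":[0,0,0]},{"delta_pos":[0,0.08,0],"rotation":[0,0,0]},{"delta_pos":[0,0.08,0.03],"rotation":[0,0,0]},{"delta_pos":[0,0.08,0.055],"rotation":[0,0,0]},{"delta_pos":[0,0.08,0.062],"rotation":[0,0,0]},{"delta_pos":[0,0.08,0.065],"rotation":[0,0,0]},{"delta_pos":[0,0.08,0.067],"rotation":[0,0,0]},{"delta_pos":[0,0.08,0.067],"rotation":[0,0,0]}]';python3 go.py .536 -.057 .104 .03
```

```text
t: 10.5
ee_pos: [0.5349, -0.0576, 0.1038]
tool_rot: [3.141, 0.051, -0.001]
wrist_force: [-5.9, -1.3, 12.3]
width: 0.499
t 10.5 pos [ 0.5349 -0.0576  0.1038] dpos [ 0.0023 -0.0012 -0.0003] rot [0.0001 0.0001 0.0007] F [-5.89 -1.3  12.25] 0.49932165553793045
```

```bash
python3 -m pendant '[{"delta_pos":[0,0,-0.001],"rotation":[0,0,0]},{"delta_pos":[0,-0.01,-0.001],"rotation":[0,0,0]},{"delta_pos":[0,-0.026,-0.001],"rotation":[0,0,0]},{"delta_pos":[0,-0.044,-0.001],"rotation":[0,0,0]},{"delta_pos":[0,-0.062,-0.001],"rotation":[0,0,0]},{"delta_pos":[0,-0.08,-0.001],"rotation":[0,0,0]},{"delta_pos":[0,-0.098,0],"rotation":[0,0,0]},{"delta_pos":[0,-0.116,0.002],"rotation":[0,0,0]},{"delta_pos":[0,-0.134,0.004],"rotation":[0,0,0]},{"delta_pos":[0,-0.15,0.008],"rotation":[0,0,0]},{"delta_pos":[0,-0.162,0.011],"rotation":[0,0,0]},{"delta_pos":[0,-0.168,0.012],"rotation":[0,0,0]}]';python3 -m pendant '[{"delta_pos":[0,0,-0.03],"rotation":[0,0,0]},{"delta_pos":[0,0,-0.07],"rotation":[0,0,0]},{"delta_pos":[0,0,-0.12],"rotation":[0,0,0]}]';python3 see.py 6; python3 - <<'E'
from h import *
im=cv2.imread("pics/side6.png")[:,:,::-1].copy()
c=tin("side",im,(280,150,390,240));print(cv2.boundingRect(c));m=cv2.minAreaRect(c);print(m,ray("side",m[0],.059))
cv2.drawContours(im,[c],-1,(0,255,0),1);cv2.imwrite("pics/c6.png",cv2.resize(im[130:300,240:440],None,fx=3,fy=3)[:,:,::-1])
E
```

```text
t: 11.7
ee_pos: [0.5337, 0.0277, 0.0977]
tool_rot: [-3.14, -0.053, -0.006]
wrist_force: [1.4, 1.9, 8.5]
width: 0.499
t: 12.0
ee_pos: [0.5316, 0.0261, 0.1557]
tool_rot: [-3.141, -0.051, 0.006]
wrist_force: [0.3, -0.6, -0.5]
width: 0.498
(301, 166, 60, 51)
((331.78924560546875, 189.98614501953125), (38.55166244506836, 58.07710266113281), 70.55996704101562) [ 0.53820446 -0.00123169  0.059     ]
```

View pics/c6.png

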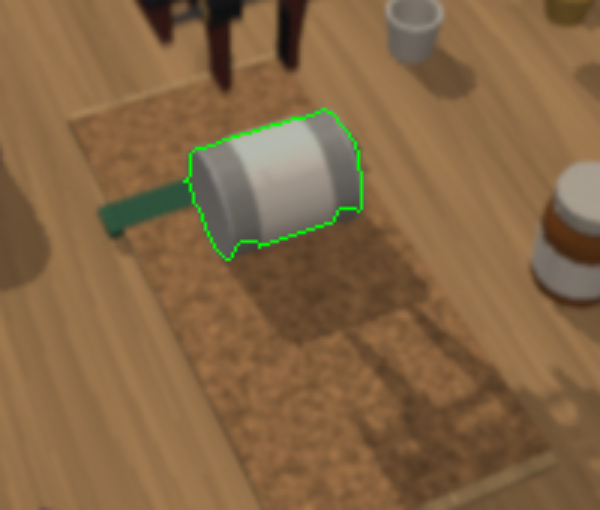

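```bash
python3 -m pendant '[{"delta_pos":[0,0.05,0],"rotation":[0,0,0]},{"delta_pos":[0,0.076,0.02],"rotation":[0,0,0]},{"delta_pos":[0,0.076,0.06],"rotation":[0,0,0]},{"delta_pos":[0,0.076,0.09],"rotation":[0,0,0]},{"delta_pos":[0,0.076,0.097],"rotation":[0,0,0]},{"delta_pos":[0,0.076,0.1],"rotation":[0,0,0]},{"delta_pos":[0,0.076,0.102],"rotation":[0,0,0]},{"delta_pos":[0,0.076,0.103],"rotation":[0,0,0]}]';python3 go.py .536 -.012 .104 .03
```

```text
t: 12.9
ee_pos: [0.5343, -0.0121, 0.1058]
tool_rot: [3.141, 0.05, 0.002]
wrist_force: [0.5, 1.0, 0.6]
width: 0.5
t 12.9 pos [ 0.5343 -0.0121  0.1058] dpos [ 0.0033 -0.0001  0.0036] rot [ 0.     -0.0004  0.0007] F [0.53 0.95 0.64] 0.4998046945629509
```

```bash
python3 -m pendant '[{"delta_pos":[0,0,0.003],"rotation":[0,0,0]},{"delta_pos":[0,0,0.006],"rotation":[0,0,0]},{"delta_pos":[0,0,0.006],"rotation":[0,0,0]}]';python3 go.py .536 -.012 .104 .03
```

```text
t: 13.2
ee_pos: [0.5345, -0.0123, 0.1041]
tool_rot: [3.141, 0.05, 0.004]
wrist_force: [-2.1, 0.5, 5.7]
width: 0.499
t 13.2 pos [ 0.5345 -0.0123  0.1041] dpos [ 0.003  -0.0005  0.0002] rot [ 0.0001 -0.0008  0.0006] F [-2.08  0.51  5.72] 0.4990787836596385
```

```bash
python3 -m pendant '[{"delta_pos":[0,0,0.001],"rotation":[0,0,0]},{"delta_pos":[0,-0.01,0.001],"rotation":[0,0,0]},{"delta_pos":[0,-0.026,0.001],"rotation":[0,0,0]},{"delta_pos":[0,-0.044,0.001],"rotation":[0,0,0]},{"delta_pos":[0,-0.062,0.001],"rotation":[0,0,0]},{"delta_pos":[0,-0.08,0.001],"rotation":[0,0,0]},{"delta_pos":[0,-0.098,0.002],"rotation":[0,0,0]},{"delta_pos":[0,-0.116,0.004],"rotation":[0,0,0]},{"delta_pos":[0,-0.134,0.006],"rotation":[0,0,0]},{"delta_pos":[0,-0.15,0.01],"rotation":[0,0,0]},{"delta_pos":[0,-0.162,0.013],"rotation":[0,0,0]},{"delta_pos":[0,-0.168,0.014],"rotation":[0,0,0]}]';python3 -m pendant '[{"delta_pos":[0,0,-0.03],"rotation":[0,0,0]},{"delta_pos":[0,0,-0.08],"rotation":[0,0,0]},{"delta_pos":[0,-0.1,-0.12],"rotation":[0,0,0]},{"delta_pos":[0,-0.2,-0.12],"rotation":[0,0,0]},{"delta_pos":[0,-0.3,-0.12],"rotation":[0,0,0]},{"delta_pos":[0,-0.4,-0.12],"rotation":[0,0,0]},{"delta_pos":[0,-0.5,-0.12],"rotation":[0,0,0]},{"delta_pos":[0,-0.5,-0.12],"rotation":[0,0,0]}]';python3 see.py 7; python3 - <<'E'
from h import *
a=cv2.imread("pics/side7.png")[130:300,240:440];b=cv2.imread("pics/top7.png")[120:260,220:440]
o=np.zeros((560,800,3),np.uint8);o[:510,:300]=cv2.resize(a,None,fx=1.5,fy=3)[:,:300];o[:420,305:745]=cv2.resize(b,None,fx=2,fy=3);cv2.imwrite("pics/c7.png",o)
im=cv2.imread("pics/top7.png")[:,:,::-1].copy()
c=tin("top",im,(250,150,350,235));print(cv2.boundingRect(c));m=cv2.minAreaRect(c);print(m,ray("top",m[0],.059))
P=np.array([ray("top",p[0],.059)[:2] for p in c],np.float32)*1000;print(cv2.minAreaRect(P))
E
```

```text
t: 14.4
ee_pos: [0.5331, 0.0728, 0.0974]
tool_rot: [-3.14, -0.051, -0.009]
wrist_force: [2.8, 2.1, 5.4]
width: 0.499
t: 15.2
ee_pos: [0.5217, 0.3263, 0.1548]
tool_rot: [-3.14, -0.059, 0.003]
wrist_force: [-0.2, -0.9, -0.2]
width: 0.499
(275, 160, 38, 56)
((293.5, 187.5), (55.0, 37.0), 90.0) [0.53410909 0.04205501 0.059     ]
((534.299072265625, 42.125694274902344), (128.76046752929688, 86.58405303955078), 0.973984956741333)
```

View pics/top7.png

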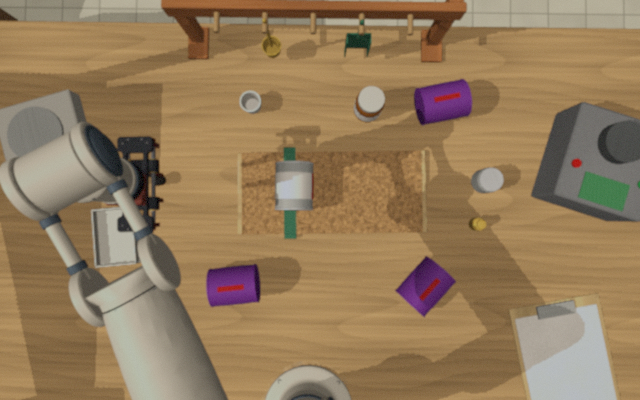

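View pics/c7.png

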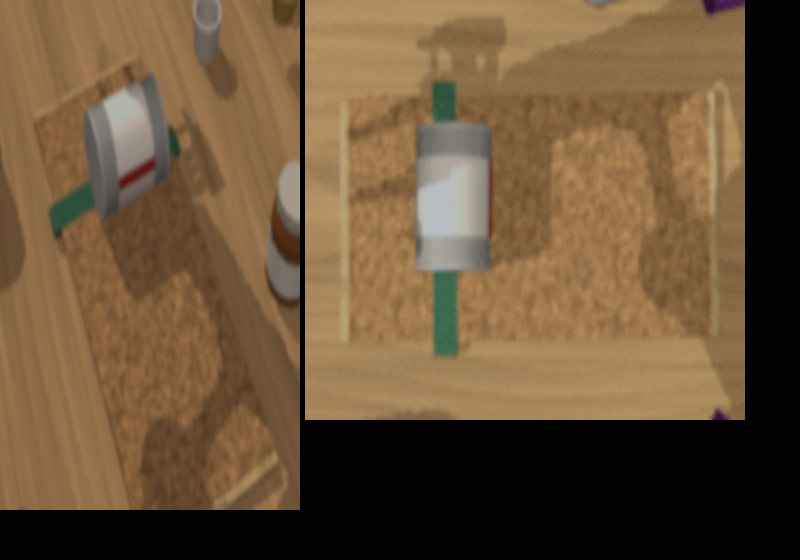

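The top view shows the tin silhouette centred at (293.5,187.5), which gives y = 0.042. The band line there is at about 0.055, so 12.5 mm remain. One short flat stroke needs 25 mm of tip travel. Nothing else has moved.

```bash
python3 -m pendant '[{"delta_pos":[0,0.1,0],"rotation":[0,0,0]},{"delta_pos":[0,0.2,0],"rotation":[0,0,0]},{"delta_pos":[0,0.3,0],"rotation":[0,0,0]},{"delta_pos":[0,0.4,0],"rotation":[0,0,0]},{"delta_pos":[0,0.5,0],"rotation":[0,0,0]},{"delta_pos":[0,0.582,0],"rotation":[0,0,0]},{"delta_pos":[0,0.582,0.06],"rotation":[0,0,0]},{"delta_pos":[0,0.582,0.09],"rotation":[0,0,0]},{"delta_pos":[0,0.582,0.099],"rotation":[0,0,0]},{"delta_pos":[0,0.582,0.102],"rotation":[0,0,0]},{"delta_pos":[0,0.582,0.105],"rotation":[0,0,0]},{"delta_pos":[0,0.582,0.107],"rotation":[0,0,0]}]';python3 go.py .532 .035 .104 .03
```

```text
t: 16.5
ee_pos: [0.5326, 0.0313, 0.1038]
tool_rot: [3.141, 0.052, 0.001]
wrist_force: [-5.8, -0.4, 10.9]
width: 0.502
t 16.5 pos [0.5326 0.0313 0.1038] dpos [-0.0009 -0.0074 -0.0004] rot [ 0.0001 -0.0003  0.001 ] F [-5.77 -0.41 10.89] 0.5020456525904229
```

```bash
python3 -m pendant '[{"delta_pos":[0,0,-0.001],"rotation":[0,0,0]},{"delta_pos":[0,-0.008,-0.001],"rotation":[0,0,0]},{"delta_pos":[0,-0.018,-0.001],"rotation":[0,0,0]},{"delta_pos":[0,-0.028,-0.001],"rotation":[0,0,0]},{"delta_pos":[0,-0.038,-0.001],"rotation":[0,0,0]},{"delta_pos":[0,-0.046,-0.001],"rotation":[0,0,0]},{"delta_pos":[0,-0.051,-0.001],"rotation":[0,0,0]},{"delta_pos":[0,-0.054,-0.001],"rotation":[0,0,0]},{"delta_pos":[0,-0.054,-0.001],"rotation":[0,0,0]},{"delta_pos":[0,-0.054,-0.003],"rotation":[0,0,0]},{"delta_pos":[0,-0.054,-0.008],"rotation":[0,0,0]},{"delta_pos":[0,-0.054,-0.03],"rotation":[0,0,0]}]';python3 -m pendant '[{"delta_pos":[0,0,-0.08],"rotation":[0,0,0]},{"delta_pos":[0,-0.1,-0.12],"rotation":[0,0,0]},{"delta_pos":[0,-0.2,-0.12],"rotation":[0,0,0]},{"delta_pos":[0,-0.3,-0.12],"rotation":[0,0,0]},{"delta_pos":[0,-0.4,-0.12],"rotation":[0,0,0]},{"delta_pos":[0,-0.5,-0.12],"rotation":[0,0,0]},{"delta_pos":[0,-0.5,-0.12],"rotation":[0,0,0]}]';python3 see.py 8; python3 - <<'E'
from h import *
im=cv2.imread("pics/top8.png")[:,:,::-1].copy()
c=tin("top",im,(250,155,350,235));print(cv2.boundingRect(c));m=cv2.minAreaRect(c);print(m,ray("top",m[0],.059))
P=np.array([ray("top",p[0],.059)[:2] for p in c],np.float32)*1000;print(cv2.minAreaRect(P))
cv2.drawContours(im,[c],-1,(255,255,0),1);cv2.imwrite("pics/c8.png",cv2.resize(im[120:260,220:440],None,fx=3,fy=3)[:,:,::-1])
a=cv2.imread("pics/side8.png")[130:300,240:440];cv2.imwrite("pics/d8.png",cv2.resize(a,None,fx=3,fy=3))
E
```

```text
t: 17.7
ee_pos: [0.531, 0.058, 0.1156]
tool_rot: [3.141, 0.051, -0.004]
wrist_force: [-1.2, 0.5, 0.3]
width: 0.503
t: 18.4
ee_pos: [0.5223, 0.3128, 0.1763]
tool_rot: [-3.139, -0.059, 0.002]
wrist_force: [0.3, -0.1, 0.2]
width: 0.5
(269, 155, 38, 59)
((287.5, 184.0), (37.0, 58.0), 0.0) [0.54207812 0.05623895 0.059     ]
((542.3162841796875, 56.17314147949219), (135.8686065673828, 86.7177505493164), 1.2156320810317993)
```

View pics/c8.png

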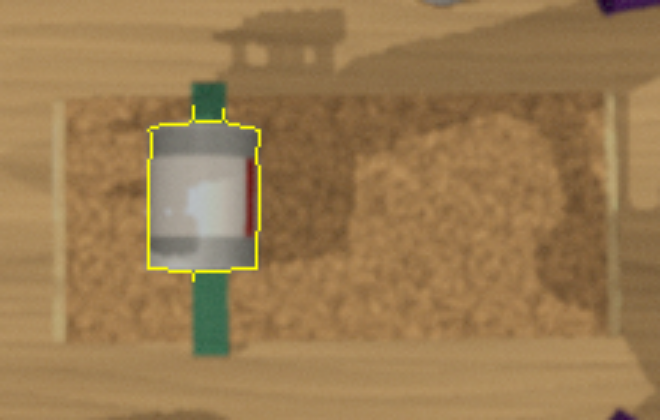

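View pics/d8.png

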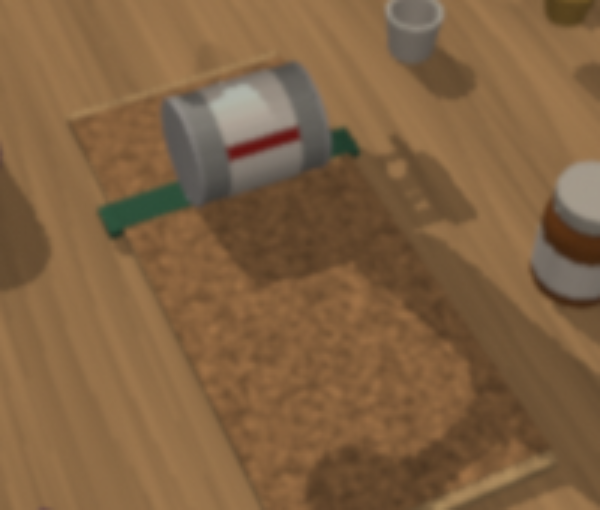

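```bash
python3 -m pendant '[{"delta_pos":[0,0,0],"rotation":[0,0,0]},{"delta_pos":[0,0,0],"rotation":[0,0,0]},{"delta_pos":[0,0,0],"rotation":[0,0,0]},{"delta_pos":[0,0,0],"rotation":[0,0,0]},{"delta_pos":[0,0,0],"rotation":[0,0,0]}]';python3 see.py 9; python3 - <<'E'
from h import *
for a,b,n in((8,9,"side"),(0,9,"side"),(8,9,"top"),(0,9,"top")):
    x=cv2.imread(f"pics/{n}{a}.png").astype(int);y=cv2.imread(f"pics/{n}{b}.png").astype(int);d=abs(x-y).max(2)
    R={"crucible":(367,125,390,155),"jar":(415,182,455,232),"weight":(366,360,392,386),"spare":(415,335,458,380),"stopper":(276,102,292,120),"tin":(290,145,352,205)} if n=="side" else {"crucible":(238,88,264,114),"jar":(354,84,386,122),"weight":(468,215,488,232),"spare":(472,166,506,194),"tin":(266,158,310,212)}
    print(n,a,b,{k:(int(np.median(d[v[1]:v[3],v[0]:v[2]])),int(d[v[1]:v[3],v[0]:v[2]].max())) for k,v in R.items()})
cv2.imwrite("pics/d9.png",cv2.imread("pics/side9.png"))
E
```

```text
t: 19.0
ee_pos: [0.5239, 0.307, 0.1768]
tool_rot: [-3.141, -0.049, -0.0]
wrist_force: [-0.8, 0.5, -0.9]
width: 0.501
side 8 9 {'crucible': (1, 2), 'jar': (1, 3), 'weight': (1, 21), 'spare': (1, 30), 'stopper': (1, 6), 'tin': (1, 36)}
side 0 9 {'crucible': (1, 3), 'jar': (1, 3), 'weight': (19, 64), 'spare': (1, 42), 'stopper': (1, 4), 'tin': (35, 110)}
top 8 9 {'crucible': (3, 10), 'jar': (2, 13), 'weight': (4, 14), 'spare': (3, 24), 'tin': (3, 35)}
top 0 9 {'crucible': (6, 13), 'jar': (6, 15), 'weight': (24, 54), 'spare': (6, 46), 'tin': (57, 138)}
```

View pics/d9.png

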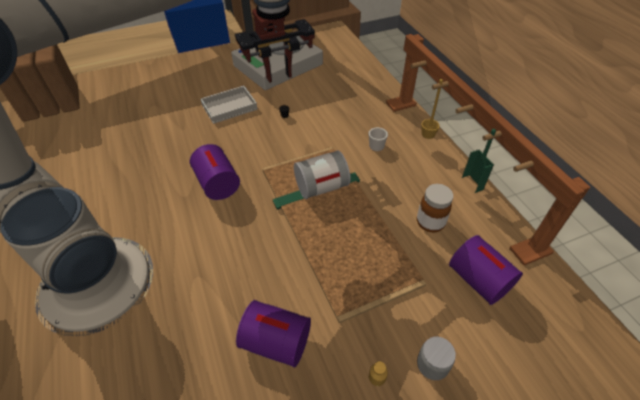

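The tin lies still at (322,175) on the band and the other things stand where they did. The changes near the weight and spare tin are shadows of the arm. The fingers touch nothing, so I hand in.

```bash
python3 -c "
from cell import ticket
print(ticket.finish_job())"
```

```text
the job is handed in; nothing more can be done
None
```

I rolled the tin about 238 mm to the green band and handed the job in at about 19 s; no verdict was reported. It took five strokes with both spread fingertips pressing on the tin's top, then one short correcting stroke.

**Tin position:** in the top view the tin's centre is at y ≈ 0.056 m, and the band's centre line there is at about 0.055 m. It sits about 10 to 18 mm off the band's middle lengthways, and its axis looks within a few hundredths of a radian of the band's. The red stripe went out of sight and came back most of the way round, so the tin turned about 300°.

**Still and clear:** two side pictures 0.6 s apart show the tin at rest. The fingers were about 0.25 m beyond it, touching nothing.

**Bystanders:** the crucible, jar and stopper match the first picture. The weight and spare tin show brightness changes, which I took to be the arm's shadow, and by eye both stand where they were.

**Checks that were off:**
- One touchdown pressed with 23 N, more than I meant; I eased it off before that stroke.
- The tin outline in the side view was cut by shadow and ran a few mm forward, so I used the clear top view for the last stroke. That outline also caught a little of the band at the tin's ends, which makes the lengthways figure less exact.

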